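Drive the stuck hinge pin out of the garlic press

ROBOT

A 7-joint arm with a two-finger parallel gripper is mounted at the origin on a cart in front of the work surface, level with it; the furniture and walls round the work are solid. World frame = base frame: x ahead of the robot, y to its left, z up, the work surface at z = 0. Lengths are in m, angles in rad, forces in N, time in s.
With the tool pointing down it reaches from about 0.4 to 0.85 m from the base axis. Payload 6.9 kg.
Tool frame: the origin (TCP) lies midway between the tips of the shut fingers; the grasp point (between the pads) lies behind it (ctrl.pinch_z is the z of the grasp point in the tool frame, in m); z points along the fingers, y is the line along which they close (so a half turn about z gives the same grasp; the last joint's range is limited). The gripper opens to 85 mm and grips with 20 to 120 N. Pads are 22 mm wide; open, the fingers measure 114 mm over their backs; the gripper's body (76 mm by 85 mm) begins 54 mm behind the grasp point. The pads swing forward as they close: fully open they stand 13 mm farther back than shut.
Start: joints at [1.3, 0.507, -0.238, 1.5, 0.126, 1.149, -0.155], TCP at [0.229, -0.581, 0.231] pointing down, gripper open.
Joint ranges: [-3.08, 3.08], [-0.24, 2.05], [-1.43, 1.35], [0, 2.5], [-1.52, 4.66], [0.17, 1.96], [-2.89, 2.89]. Speed limits (rad/s): [2.39, 2.39, 3.14, 3.14, 3.14, 3.14, 3.14].

INTERFACE

Orientations are given as a unit quaternion [w, x, y, z].
In Python, from station import ctrl, get_state, vision, ticket, models gives the robot as it stands. Calls block until the motion is done:
- ctrl.movep(position, orientation): joint-space move of the TCP to a pose.
- ctrl.movel(position, frame=None, max_speed=0.15): straight line of the TCP; frame=None keeps the orientation; max_speed is the mean speed in m/s.
- ctrl.set_joints(angles): joint-space move.
- ctrl.ungrasp() and ctrl.close_gripper(force=None): open the fingers fully, or close them until they stop; force is the grip in N (None keeps the last).
- ctrl.pause(seconds).
- ctrl.ik(position, orientation): joint angles nearest the present ones, or None.
- get_state(): the state.
- vision.grab_frame(name): name is "scene" or "top"; returns (picture, depth): 400x640x3 uint8, blue, green, red; 400x640 float32, m along the optical axis (not along the pixel's ray), 0 where there is no reading.
- vision.camera_info(name): a dict with "mtx" (3x3 intrinsics, pixels), "R" (3x3) and "t" (3): a world point X has camera coordinates R X + t. Camera axes: x right, y down, z forward; pixel columns grow to the right and rows downward; lengths in m; the calibration is good to about 2 mm. A picture is of the moment at which its call begins. camera_info takes no time and is no camera call.
A pose or a line that the arm cannot do raises ctrl.Unreachable and nothing moves.
- ticket.close_job(): hands the job in; it is judged then, once.
Trained networks look in the newest picture that a camera, given by its name, has taken for a name from the list of things; names that differ only in an ending like _2 or _b are one class to them, and where a whole thing is asked for, a point or a joint stands for the part that bears it (a point fixed in the world has none). Each returns a list of dicts, best first, with "p" (0 to 1); they miss things now and then, are a little off and sometimes report something else, mostly with a low value. They report only what shows in the picture. A call takes as long as a camera call. They do not tell look-alikes from the thing itself.
- models.recognise(camera, target): "point" ([column, row] in pixels, amid what is visible of it).
- models.masks_of(camera, target): "mask" (400x640 bool, what is visible of it) and "point" ([column, row] in pixels, amid what is visible of it).
The state is a dict: "time": time; "qpos": joint angles; "qd": joint speeds; "tau": joint torques, N m; "tcp_pos": TCP position; "eef_rot": TCP orientation; "contact_force": force on the tool from outside, world axes, zero at the start; "wrist_torque": the same for the moment, N m; "width": finger opening in m; "gripper_force": force on a finger pad.
Only numpy, scipy, OpenCV 4.12 (cv2) and the standard library are available. Lean on these libraries where they do the work, as an engineer would, in place of code of your own. Each camera call takes 0.05 s, during which the arm holds its last target. There are 200 camera calls.

TASK

The garlic press has to come apart for washing: take the drift punch from its stand and push the stuck hinge pin down through the hinge, from the end away from its head, until it stands on the anvil in the well below, and bear on it there with about 18 N for half a second to be sure it is home; then put the punch back in its stand, seated and upright, and let go. Work slowly and by feel: never more than about 22 N on the pin, no more than about 10 N on the press itself beside it, and leave the garlic, the lemon and the spice jar where they are.

Things in the scene. Friction and masses are not known exactly. Their poses are not given: they have to be found in the camera images.
- block: fixed wooden knock-out block 170 x 90 x 50 mm high; origin at the centre of its underside, its -x end roughly towards the robot. The garlic press lies on top under a wooden strap (78 mm high, 100 mm behind the hinge), handles to +x. Below the hinge (x = -60 mm, y = 0) is a well 16 mm wide, open to the front, with a steel anvil screw set 6 to 12 mm above the worktop; it does not give
- press: aluminium garlic press lying on its side on the block, fixed: a square hinge lug 30 x 30 x 30 mm, behind it a hopper and two handles, none higher than the lug. Origin at the centre of the lug's underside (50 mm above the worktop), z up along the hinge axis
- bore (a point): centre of the upper mouth of the hinge bore, in the lug's top face, 80 mm above the worktop. The bore is vertical, 10 mm wide, right through the lug (30 mm), with a 2 mm chamfer at the mouth
- pin (a joint): travel of the steel hinge pin along the hinge axis (m), growing downward, from 0 to 0.034; at 0.034 its head stands on the anvil, a hard stop. Starts between 0 and 0.006. It is stuck: about 8 N to shift, plus about 0.3 N per mm/s of speed; it stays where it is left
- pin_top (a point): centre of the pin's plain upper end, where the punch pushes; 2 to 14 mm below the bore's mouth at the start, 36 to 42 mm below it on the anvil. Pin shank 9 mm thick, 28 mm long, with a flat head 13 mm wide, 4 mm thick at its lower end, below the lug, so it comes out only downward
- stand: fixed dark wooden stand, 60 x 60 x 60 mm, on the worktop, origin at the centre of its underside; a vertical hole 12 mm wide, 56 mm deep, 2 mm chamfer, in the middle of its top
- punch: drift punch, about 120 g, upright in the stand. Origin on its axis at the underside of its collar, z up. Steel shank 8 mm thick, 52 mm down from the origin; collar 22 mm wide, 0 to 6 mm up; square black handle 15 x 15 mm (sides along x and y), 6 to 72 mm up. Seated, the collar rests on the stand (origin 60 mm above the worktop). Grip across the handle 34 mm above the origin, 60 N or more
- punch_tip (a point): centre of the flat lower end of the punch's shank, 52 mm below the punch's origin
- garlic: loose garlic bulb, about 60 mm, bystander; origin under its centre
- lemon: loose lemon, 78 x 55 x 56 mm, bystander; origin under its centre
- spice_jar: loose glass spice jar with a green lid, 46 mm wide, 106 mm tall, bystander; origin under its centre
Mind the look-alikes: they are no part of the job. There is more than one size of the punch; the one meant has the size given above.

How it is judged:
On the way, in this order (a step that is already met when the one before it is completed fails the run):
1. the punch is lifted out of its stand (z of punch_tip in the frame of stand above 0.062 m), for 0.1 s.
2. the pin is down on the anvil, within 1.5 mm, and the punch, through the bore, bears on it with at least 14 N (value of joint pin above 0.0325 m and horizontal distance between punch_tip and bore below 0.004 m and z of punch_tip in the frame of press below -0.003 m and contact force between punch and block above 14 N), for 0.3 s.
At the end, for the whole second after the job is handed in: The pin stands on the anvil (driven down to within 1.5 mm of the stop) and the punch is back in the stand: collar within 3 mm of the stand's top, axis within 5 mm of the hole's, within 0.09 rad of upright, at rest and released (value of joint pin above 0.0325 m and horizontal distance between punch and stand below 0.005 m and z of punch in the frame of stand below 0.063 m and angle between punch's own z axis and vertical below 0.09 rad and linear speed of punch below 0.02 m/s); the robot touches nothing.
It fails at once if the punch pushes on the pin, press and block with more than 24 N (contact force between punch and block above 24 N).
It fails at once if the punch bears on the press itself (rim or bore) with more than 15 N (contact force between punch and press above 15 N).
It fails at once if the garlic is moved by more than 20 mm (distance of garlic from where it was at the start of the episode above 0.02 m).
It fails at once if the lemon is moved by more than 20 mm (distance of lemon from where it was at the start of the episode above 0.02 m).
It fails at once if the spice jar is moved by more than 20 mm (distance of spice_jar from where it was at the start of the episode above 0.02 m).
It also fails if it takes over 62 s, if anything falls off the work surface, if the arm or the gripper's body presses on something with over 40 N, if the wrist force passes 120 N, or if a joint passes its speed limit or range.

## Working session

There is one attempt and no reset: what is moved stays moved. The work goes in short steps, each a Python script; the robot and the scene stay as the last script left them, time stands still between calls to the robot, and variables do not carry over. Pictures are saved under pics/ and viewed, at most 10 in all, crops included, and the job is handed in when it is done.

```bash
mkdir -p pics; ls
cat > h.py <<'E'
import numpy as np, cv2
from station import ctrl, get_state, vision, ticket, models
def px2w(cam,uv,d=None,z=None):
    c=vision.camera_info(cam);K,R,t=map(np.array,(c["mtx"],c["R"],c["t"]))
    r=np.linalg.inv(K)@[uv[0],uv[1],1]
    if d is None:
        o=-R.T@t; w=R.T@r; return o+w*(z-o[2])/w[2]
    return R.T@(r*d-t)
def w2px(cam,X):
    c=vision.camera_info(cam);K,R,t=map(np.array,(c["mtx"],c["R"],c["t"]))
    p=K@(R@np.array(X)+t); return p[:2]/p[2]
E
python3 - <<'E'
from h import *
for c in("scene","top"):
    im,d=vision.grab_frame(c); cv2.imwrite(f"pics/{c}0.png",im); np.save(f"pics/{c}0.npy",d)
    i=vision.camera_info(c); print(c,(-np.array(i["R"]).T@i["t"]).round(3),np.array(i["mtx"])[0,0], np.array(i["R"]).round(2).tolist())
    for n in("punch","stand","press","block","pin_top","bore","garlic","lemon","spice_jar"):
        try:
            for r in models.recognise(c,n)[:4]:
                u,v=map(int,r["point"]); print(n,round(r["p"],2),(u,v),px2w(c,(u,v),d[v,u]).round(3))
        except Exception as e: print(n,e)
print(get_state(),ctrl.pinch_z)
E
```

```text
pics
scene [0.116 0.712 0.76 ] 465.8318418807882 [[-0.85, -0.53, -0.02], [-0.29, 0.5, -0.82], [0.44, -0.69, -0.58]]
punch 0.64 (306, 300) [0.495 0.194 0.073]
punch 0.61 (320, 267) [0.503 0.128 0.103]
punch 0.61 (282, 280) [ 0.616  0.116 -0.001]
punch 0.44 (249, 266) [0.679 0.151 0.042]
stand 0.81 (322, 288) [0.49  0.143 0.062]
press 0.9 (353, 194) [ 0.598 -0.188  0.064]
block 0.71 (354, 203) [ 0.586 -0.171  0.05 ]
pin_top 0.31 (354, 202) [ 0.588 -0.175  0.05 ]
bore 0.57 (354, 198) [ 0.586 -0.171  0.065]
garlic 0.97 (252, 268) [0.675 0.147 0.034]
garlic 0.7 (396, 175) [ 0.554 -0.365  0.041]
lemon 0.9 (396, 175) [ 0.554 -0.365  0.041]
spice_jar 0.6 (193, 291) [0.701 0.294 0.079]
top [ 0.384 -0.065  1.108] 441.5793052542671 [[-0.08, -1.0, -0.0], [-0.97, 0.08, -0.21], [0.21, -0.02, -0.98]]
punch 0.61 (223, 213) [ 0.384 -0.065  1.108]
punch 0.46 (205, 244) [0.502 0.189 0.072]
punch 0.19 (238, 241) [ 0.384 -0.065  1.108]
stand 0.85 (238, 241) [ 0.384 -0.065  1.108]
press 0.78 (359, 198) [ 0.585 -0.182  0.062]
block 0.61 (358, 196) [ 0.589 -0.18   0.067]
bore 0.79 (360, 195) [ 0.594 -0.187 
[... 228 characters left out ...]
0.50747854, -0.237583  ,  1.5001973 ,  0.12568917,
        1.14888293, -0.15481664]), 'qd': array([ 1.52132053e-03,  3.89519838e-04, -2.78908221e-04, -3.33177058e-04,
       -9.73719681e-04,  4.86332954e-05,  1.41891108e-03]), 'tau': array([ 2.26712691e-04, -6.20366979e+01, -2.18468741e+00, -2.49965018e+01,
        1.39745299e-02,  2.32792059e-03, -3.12429540e-05]), 'tcp_pos': array([ 0.22935716, -0.58139122,  0.23128865]), 'eef_rot': array([3.35085484e-06, 9.82404092e-01, 1.86767769e-01, 6.70468372e-06]), 'contact_force': array([-0.03506206,  0.32154886,  0.35916803]), 'wrist_torque': array([ 0.0077809 , -0.00869358,  0.04094652]), 'gripper_force': 0.0, 'width': 0.08573712378768338} -0.0187
```

Run:
```python
import cv2
a=cv2.imread("pics/top0.png")[120:280,130:480]; cv2.imwrite("pics/topc.png",cv2.resize(a,None,fx=2.28,fy=2.28,interpolation=2))
a=cv2.imread("pics/scene0.png")[150:350,160:440]; cv2.imwrite("pics/scenec.png",cv2.resize(a,None,fx=2.8,fy=2.8,interpolation=2))
```

```text
(no output)
```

View pics/topc.png

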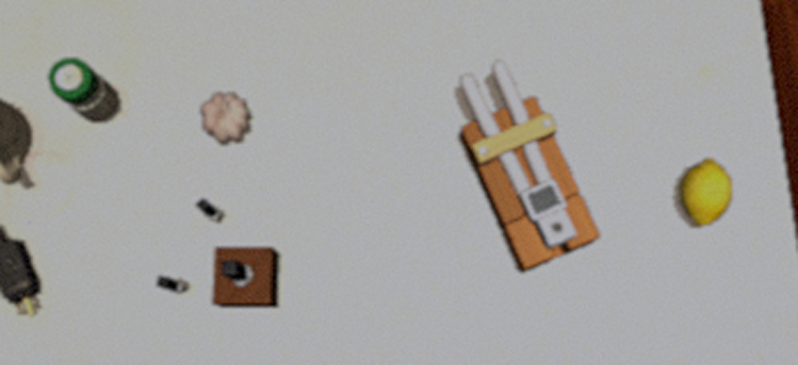

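View pics/scenec.png

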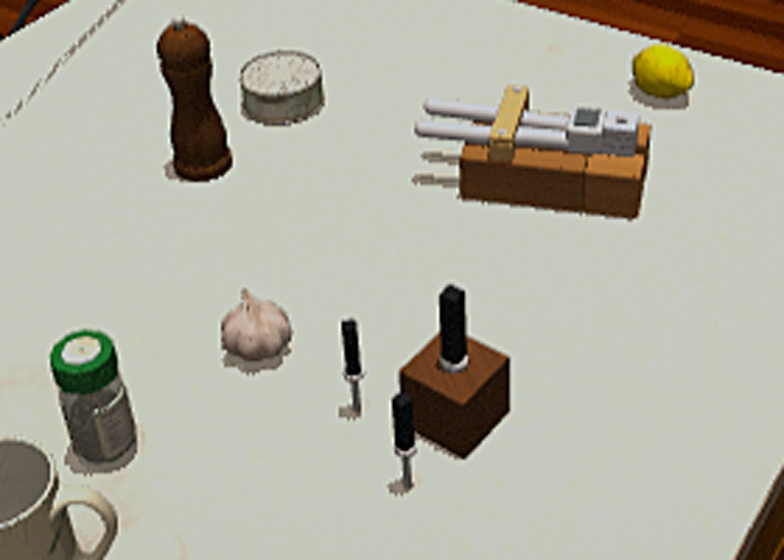

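The bore lug is at about top-crop (556,228). The full-size punch stands in the dark stand at (240,272), and two smaller free-standing punches are nearby at (210,210) and (172,285). Next I'll measure from the depth data.

```bash
python3 - <<'E'
from h import *
def cloud(c):
    d=np.load(f"pics/{c}0.npy"); im=cv2.imread(f"pics/{c}0.png"); i=vision.camera_info(c);K,R,t=map(np.array,(i["mtx"],i["R"],i["t"]))
    v,u=np.nonzero(d>0); r=np.linalg.inv(K)@np.stack([u,v,np.ones_like(u)])
    return ((r*d[v,u]).T-t)@R, im[v,u].astype(int)
def rect(P):
    r=cv2.minAreaRect(P[:,:2].astype(np.float32)*1000); return len(P),np.round(r[0],1),np.round(r[1],1),round(r[2],1),P[:,2].mean().round(4)
for c in("scene","top"):
    P,C=cloud(c); b=lambda x0,x1,y0,y1,z0,z1:(P[:,0]>x0)&(P[:,0]<x1)&(P[:,1]>y0)&(P[:,1]<y1)&(P[:,2]>z0)&(P[:,2]<z1)
    print(c,"stand top",rect(P[b(.44,.56,.07,.18,.055,.066)&(C[:,2]>C[:,0]+15)]))
    for n,a in(("handle",(.45,.55,.08,.17,.08,.14)),("handletop",(.45,.55,.08,.17,.127,.14)),("n1",(.44,.55,.17,.23,.02,.14)),("n2",(.56,.63,.09,.16,.02,.14)),("n1 top",(.44,.55,.17,.23,.07,.14)),("n2top",(.56,.63,.09,.16,.07,.14)),("lugtop",(.5,.6,-.24,-.15,.075,.09))):
        Q=P[b(*a)]
        if len(Q)>3: print(n,rect(Q),Q.max(0).round(3))
        else: print(n,len(Q))
for n in("stand","punch"):
  for c in("top","scene"):
    vision.grab_frame(c)
    for r in models.masks_of(c,n)[:4]:
        m=r["mask"]; v,u=np.nonzero(m); print(n,c,round(r["p"],2),r["point"],m.sum(),cv2.minAreaRect(np.stack([u,v],1).astype(np.float32)))
E
python3 -c "
import cv2
a=cv2.imread('pics/top0.png')
b=[cv2.resize(a[y:y+50,x:x+50],(390,390),interpolation=0) for x,y in((215,215),(345,190))]
cv2.imwrite('pics/z.png',cv2.hconcat(b))"
```

```text
scene stand top (508, array([504.8, 120.2]), array([63.4, 61.9]), 85.1, np.float64(0.06))
handle (206, array([504.4, 119.9]), array([19. , 15.9]), 89.5, np.float64(0.11)) [0.512 0.129 0.134]
handletop (51, array([504.1, 121.7]), array([15.2, 14.5]), 86.7, np.float64(0.1312)) [0.511 0.129 0.134]
n1 (179, array([499.5, 195.3]), array([14.1, 14. ]), 81.8, np.float64(0.0665)) [0.507 0.202 0.095]
n2 (138, array([574.4, 154. ]), array([13.3, 14.5]), 33.4, np.float64(0.0648)) [0.584 0.16  0.096]
n1 top (85, array([500.5, 194.6]), array([12.3, 12.4]), 79.5, np.float64(0.0843)) [0.507 0.201 0.095]
n2top (60, array([574.9, 153. ]), array([10.8, 11.7]), 27.9, np.float64(0.085)) [0.581 0.16  0.096]
lugtop (203, array([ 543.2, -203.4]), array([63.9, 39.6]), 24.5, np.float64(0.0796)) [ 0.576 -0.175  0.083]
top stand top (493, array([506.3, 119.4]), array([59.4, 59. ]), 85.3, np.float64(0.0599))
handle (81, array([506.4, 118.6]), array([13.7, 14.2]), 88.8, np.float64(0.1194)) [0.514 0.125 0.135]
handletop (47, array([506.6, 118.8]), array([13.4, 13.4]), 87.3, np.float64(0.1309)) [0.514 0.125 0.135]
[... 551 characters left out ...]
.5), (27.0, 29.0), 90.0)
stand scene 0.85 [320.9, 287.6] 1160 ((321.5000305175781, 289.0000305175781), (41.14365005493164, 39.80200958251953), 26.56505012512207)
punch top 0.6 [221.0, 214.4] 36 ((220.90003967285156, 211.70004272460938), (9.391485214233398, 4.0249223709106445), 26.56505012512207)
punch top 0.19 [438.8, 205.3] 498 ((438.75006103515625, 203.75001525878906), (23.33452033996582, 25.45584487915039), 45.0)
punch scene 0.74 [319.0, 267.5] 309 ((321.5, 266.5), (31.0, 11.0), 90.0)
punch scene 0.48 [306.4, 302.6] 179 ((303.5, 306.0), (32.0, 7.0), 90.0)
punch scene 0.48 [285.2, 279.0] 153 ((285.8716125488281, 279.9455261230469), (32.18719482421875, 6.237829208374023), 86.42366790771484)
```

View pics/z.png

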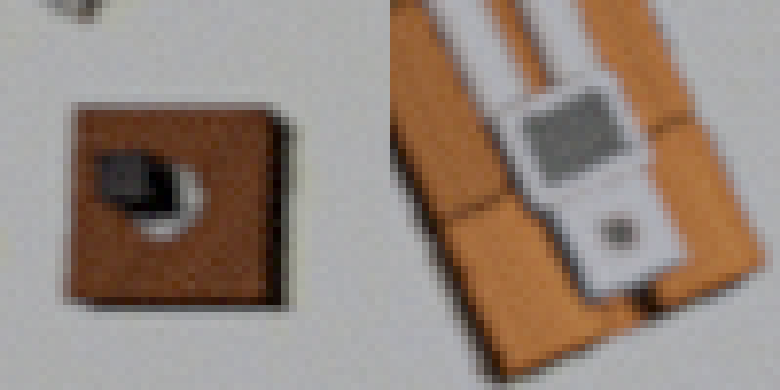

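```bash
cat >> h.py <<'E'
from scipy.spatial.transform import Rotation as Ro
def quat(th,s=1):
    y=s*np.array([np.cos(th),np.sin(th),0]);z=np.array([0,0,-1.]);x=np.cross(y,z)
    q=Ro.from_matrix(np.stack([x,y,z],1)).as_quat(); return [q[3],*q[:3]]
def F(): return np.array(get_state()["contact_force"])
def st(*m):
    s=get_state(); print(*m,"t",round(s["time"],2),"tcp",s["tcp_pos"].round(4),"F",s["contact_force"].round(2),"w",round(s["width"],4),"q7",round(s["qpos"][6],2))
E
python3 - <<'E'
from h import *
print("bore top",px2w("top",(374.0,219.2),z=.08))
th=np.radians(-3.5)
for s in(1,-1):
    print(s,[None if (j:=ctrl.ik(p,quat(th,s))) is None else np.round(j,2) for p in([.505,.12,.2],[.543,-.2,.2])])
E
python3 -c "
import cv2
a=cv2.imread('pics/scene0.png')
cv2.imwrite('pics/z2.png',cv2.resize(a[175:225,350:400],(600,600),interpolation=0))"
```

```text
bore top [ 0.5283212  -0.21056138  0.08      ]
1 [array([ 0.35,  0.5 , -0.95,  1.82,  0.46,  1.07, -0.84]), array([ 0.72,  0.51, -0.64,  1.67,  0.34,  1.07, -0.08])]
-1 [array([ 0.47,  0.61, -1.22,  1.82,  0.62,  1.17,  2.12]), array([ 0.21,  0.46,  0.15,  1.68, -0.08,  1.01, -2.82])]
```

View pics/z2.png

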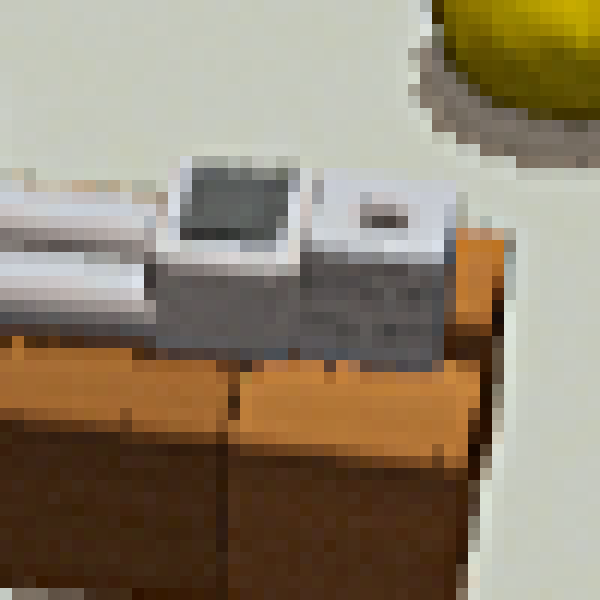

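The scene view puts the bore at about pixel (381.4,192.0), and the top view puts it at (374,219.2). Now I'll grasp the punch and lift it.

Run:
```python
from h import *
print("bore scene",px2w("scene",(381.4,192.0),z=.08))
q=quat(np.radians(-3.5)); p=[.5053,.1203]
st(0)
ctrl.movep([*p,.19],q); st("above")
ctrl.movel([*p,.0755],max_speed=.08); st("down")
ctrl.close_gripper(90); st("closed")
ctrl.movel([*p,.10],max_speed=.04); st("lift25")
```

```text
bore scene [ 0.52789432 -0.21172676  0.08      ]
0 t 1.4 tcp [ 0.2293 -0.5814  0.2313] F [-0.56 -0.33 -0.38] w 0.0855 q7 -0.15
above t 4.07 tcp [0.5057 0.1192 0.1899] F [-0.57 -0.07 -0.57] w 0.0853 q7 -0.85
down t 5.65 tcp [0.5056 0.1204 0.0759] F [ 0.17 -0.05 -0.87] w 0.0852 q7 -1.01
closed t 6.3 tcp [0.5054 0.1203 0.0757] F [-0.61 -0.67  4.02] w 0.0136 q7 -1.01
lift25 t 7.06 tcp [0.5053 0.1201 0.1   ] F [ 0.63  0.45 -1.4 ] w 0.0139 q7 -0.97
```

Run:
```python
from h import *
q=quat(np.radians(-3.5))
ctrl.movel([.5053,.1203,.17],max_speed=.08); st("lift")
ctrl.movep([.528,-.211,.17],q); st("over bore")
ctrl.pause(.3); st()
ims=[]
for c,b in(("scene",(345,130)),("top",(340,185))):
    im,d=vision.grab_frame(c); cv2.imwrite(f"pics/{c}1.png",im); np.save(f"pics/{c}1.npy",d)
    x,y=b; ims.append(cv2.resize(im[y:y+75,x:x+65],None,fx=6,fy=6,interpolation=0))
    print(c,"expected tip,bore px",w2px(c,[.528,-.211,.1025]),w2px(c,[.528,-.211,.08]),w2px(c,[.528,-.211,.155]))
cv2.imwrite("pics/over.png",cv2.hconcat(ims))
```

```text
lift t 8.08 tcp [0.505  0.12   0.1695] F [-0.21  0.26 -0.37] w 0.0135 q7 -0.87
over bore t 9.34 tcp [ 0.5285 -0.209   0.1702] F [-0.63 -0.23 -0.87] w 0.0137 q7 -0.27
t 9.64 tcp [ 0.5283 -0.21    0.1701] F [ 0.35 -0.76 -1.9 ] w 0.0134 q7 -0.27
scene expected tip,bore px [381.66140892 184.85583874] [381.23995573 192.12507513] [382.68131522 167.26446649]
top expected tip,bore px [375.43631728 217.863429  ] [374.20010351 219.32060505] [378.54018888 214.20476781]
```

View pics/over.png

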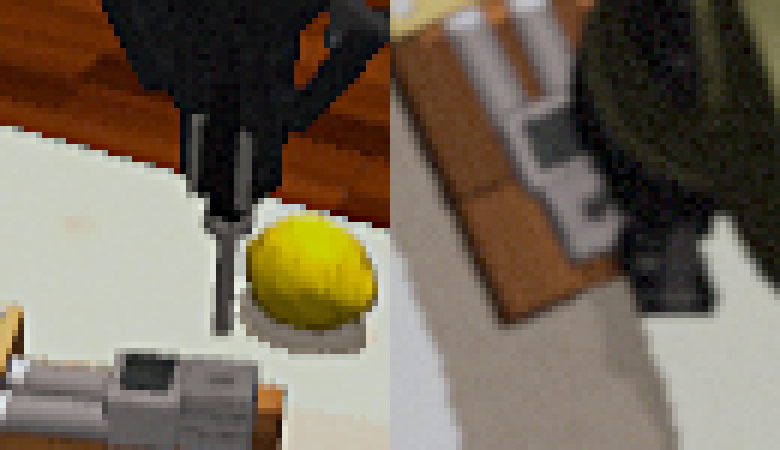

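The scene view shows the tip at (381.7,185.0), right where predicted, and the bore still at about (381.2,192.4), so they're aligned to about 1 mm. Next is a guarded descent.

```bash
cat >> h.py <<'E'
def Fm(n=4,dt=.01):
    f=[]
    for _ in range(n): ctrl.pause(dt); f.append(F())
    return np.mean(f,0)
def down(xy,z,zmin,step,speed,lim,b,n=3):
    "step down until force rise exceeds lim; returns z, force"
    while z>zmin:
        z-=step; ctrl.movel([*xy,z],max_speed=speed); f=Fm(n)-b
        s=get_state(); print(round(z,4),s["tcp_pos"].round(4),f.round(1),round(s["time"],2))
        if np.linalg.norm(f)>lim: break
    return z,f
E
python3 - <<'E'
from h import *
xy=[.528,-.211]
ctrl.movel([*xy,.152],max_speed=.04); ctrl.pause(.2)
b=Fm(15); print("bias",b); st()
np.save("b.npy",b)
down(xy,.152,.138,.001,.02,4.5,b)
E
```

```text
bias [-0.06643332 -0.09193564 -0.99664118]
t 10.67 tcp [ 0.5281 -0.211   0.1522] F [-0.53  0.98 -1.33] w 0.0138 q7 -0.29
0.151 [ 0.5279 -0.211   0.151 ] [-0.1  0.5  0.2] 10.94
0.15 [ 0.5279 -0.211   0.1499] [ 0.4 -0.1  0.4] 11.22
0.149 [ 0.528  -0.211   0.1489] [-0.1  0.1 -0.2] 11.49
0.148 [ 0.528 -0.211  0.148] [-0.1 -0.5 -0.2] 11.77
0.147 [ 0.5282 -0.211   0.1474] [-0.4  0.2  4.9] 12.04
```

Run:
```python
from h import *
ctrl.movel([.528,-.211,.148],max_speed=.02); ctrl.pause(.1); st()
im=np.mean([vision.grab_frame("scene")[0].astype(float) for _ in range(6)],0).clip(0,255).astype(np.uint8)
cv2.imwrite("pics/scene2.png",im)
a=cv2.imread("pics/scene0.png")
f=lambda m:cv2.resize(m[165:205,362:402],(400,400),interpolation=2)
o=cv2.hconcat([f(a),f(im)])
cv2.imwrite("pics/cmp.png",o)
st()
```

```text
t 12.39 tcp [ 0.5279 -0.211   0.1478] F [-0.41 -0.88 -0.68] w 0.014 q7 -0.29
t 12.69 tcp [ 0.528  -0.211   0.1479] F [-0.3   0.37 -1.1 ] w 0.0138 q7 -0.29
```

View pics/cmp.png

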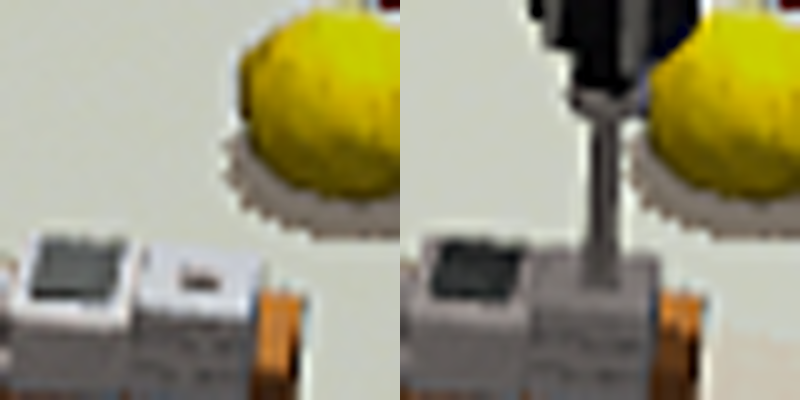

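Tip is in line laterally but appears about 0.3 px (1.5–2 mm) towards the camera, and the contact height matches the rim. I'll probe farther along the view line.

Run:
```python
from h import *
b=np.load("b.npy"); d=np.array([.54,-.84])
for k in(.002,.0035):
    xy=np.array([.528,-.211])+k*d
    ctrl.movel([*xy,.1485],max_speed=.03); print("probe",k,xy)
    z,f=down(xy,.1485,.1445,.0005,.02,3.,b,4)
    if z<=.1455: break
    ctrl.movel([*xy,.1485],max_speed=.03)
st()
```

```text
probe 0.002 [ 0.52908 -0.21268]
0.148 [ 0.529  -0.2126  0.148 ] [0.2 0.2 0.5] 13.22
0.1475 [ 0.5292 -0.2127  0.1477] [-0.1  0.2  2.7] 13.51
0.147 [ 0.5292 -0.2126  0.1476] [-1.3  0.1  6.4] 13.79
probe 0.0035 [ 0.52989 -0.21394]
0.148 [ 0.5299 -0.2139  0.1479] [-0.2  0.4  0.2] 14.57
0.1475 [ 0.53   -0.2139  0.1477] [-0.8 -0.1  2.3] 14.86
0.147 [ 0.53   -0.2139  0.1476] [-1.4  0.4  6.8] 15.14
t 15.39 tcp [ 0.5299 -0.214   0.1484] F [-0.38  1.49 -0.5 ] w 0.0138 q7 -0.29
```

Run:
```python
from h import *
def cloud(c,k):
    d=np.load(f"pics/{c}{k}.npy"); im=cv2.imread(f"pics/{c}{k}.png"); i=vision.camera_info(c);K,R,t=map(np.array,(i["mtx"],i["R"],i["t"]))
    v,u=np.nonzero(d>0); r=np.linalg.inv(K)@np.stack([u,v,np.ones_like(u)])
    return ((r*d[v,u]).T-t)@R, im[v,u].astype(int),np.stack([u,v],1)
for c in("top","scene"):
    P,C,U=cloud(c,0)
    m=(abs(P[:,0]-.59)<.13)&(abs(P[:,1]+.18)<.13)&(abs(P[:,2]-.05)<.006)&(C[:,2]>C[:,0]+45)
    # rays at z=.05 for precision
    Q=np.array([px2w(c,u,z=.05)[:2] for u in U[m]])*1000
    r=cv2.minAreaRect(Q.astype(np.float32)); print(c,"block",m.sum(),np.round(r[0],1),np.round(r[1],1),round(r[2],1))
    a=np.radians(r[2]); a=a if r[1][0]>r[1][1] else a+np.pi/2
    e=np.array([np.cos(a),np.sin(a)]); e*=np.sign(e[0]); print("  -> bore",np.round(np.array(r[0])-60*e,1),"mean z",P[m,2].mean())
    # lug: light pixels on plane z=.08 near bore, in lug frame
    L=(abs(P[:,2]-.08)<.006)&(C.min(1)>100); W=np.array([px2w(c,u,z=.08)[:2] for u in U[L]])*1000
    w=(W-[528,-211]); n=np.array([-e[1],e[0]]); lx,ly=w@e,w@n
    k=(lx>-25)&(lx<25)&(abs(ly)<25); print("  lug ext along e",np.percentile(lx[k],[0,3,97,100]).round(1)," across",np.percentile(ly[k&(lx<12)],[0,3,97,100]).round(1))
P,C,U=cloud("scene",1)
for z0,z1 in((.1,.112),(.112,.125),(.125,.138),(.138,.15)):
    m=(abs(P[:,0]-.528)<.02)&(abs(P[:,1]+.211)<.02)&(P[:,2]>z0)&(P[:,2]<z1); print("shank",m.sum(),np.median(P[m],0).round(4), U[m].mean(0).round(1),w2px("scene",[.5283,-.21,(z0+z1)/2]).round(1))
```

```text
top block 1206 [ 584.5 -189.6] [168.8  89.4] 18.7
  -> bore [ 527.7 -208.8] mean z 0.04977878706876714
  lug ext along e [-14.2 -12.9  23.4  25. ]  across [-13.5 -12.5  16.   16.8]
scene block 478 [ 580.7 -186. ] [167.9  97.4] 17.6
  -> bore [ 523.5 -204.2] mean z 0.05007683538930061
  lug ext along e [-15.7 -14.3  21.1  23.7]  across [-14.9 -13.7  18.6  19.8]
shank 9 [ 0.526  -0.2074  0.1081] [381.7 183.9] [381.5 183.9]
shank 12 [ 0.5265 -0.208   0.1164] [382.  180.5] [381.7 179.7]
shank 14 [ 0.5272 -0.2079  0.1301] [381.9 176.1] [381.9 175.4]
shank 13 [ 0.5281 -0.2086  0.1435] [382.1 171.7] [382.2 171.2]
```

Run:
```python
from h import *
b=np.load("b.npy")
for xy in((.528,-.2088),(.5265,-.2085),(.5265,-.2105),(.5285,-.207)):
    ctrl.movel([*xy,.1483],max_speed=.03); print("probe",xy)
    z,f=down(xy,.148,.1445,.0006,.02,3.,b,4)
    if z<=.146: break
    ctrl.movel([*xy,.1483],max_speed=.03)
st()
```

```text
probe (0.528, -0.2088)
0.1474 [ 0.528  -0.2089  0.1473] [-0.7  0.2  0.2] 16.01
0.1468 [ 0.528  -0.2088  0.1468] [-0.1  0.6 -0. ] 16.29
0.1462 [ 0.528  -0.2088  0.1462] [-0.3  0.2 -0.3] 16.57
0.1456 [ 0.528  -0.2088  0.1456] [ 0.1  0.3 -0.2] 16.86
0.145 [ 0.528  -0.2088  0.145 ] [ 0.4  0.2 -0.4] 17.14
0.1444 [ 0.528  -0.2088  0.1444] [0.1 0.4 0.1] 17.43
t 17.43 tcp [ 0.528  -0.2088  0.1444] F [-0.27  0.95 -1.  ] w 0.0137 q7 -0.3
```

Run:
```python
from h import *
b=np.load("b.npy"); xy=np.array([.528,-.2088]); z=.1444
step=.001
while z>.1045:
    z-=step; ctrl.movel([*xy,z],max_speed=.007); f=Fm(3)-b; s=get_state()
    print(round(z,4),s["tcp_pos"].round(4)[2],f.round(1),round(s["time"],2))
    if np.hypot(*f[:2])>4: print("lateral"); break
    if f[2]>11 : print("stop?"); break
    if f[2]>8.5 and z<.114: step=.0005
```

```text
0.1434 0.1433 [-0.5 -0.  -0.2] 17.74
0.1424 0.1424 [-0.2  0.4  0.4] 18.06
0.1414 0.1414 [0.  0.2 0. ] 18.38
0.1404 0.1404 [ 0.2 -0.4  0.2] 18.69
0.1394 0.1394 [-0.3  0.3 -0.2] 19.01
0.1384 0.1388 [-1.9  0.5  6.3] 19.32
0.1374 0.1381 [-2.2 -0.4  9.1] 19.64
0.1364 0.1371 [-2.4 -0.   9.4] 19.96
0.1354 0.1362 [-2.4  0.1  8.9] 20.27
0.1344 0.1352 [-2.4  0.   9.1] 20.59
0.1334 0.1341 [-2.2 -0.1  9. ] 20.91
0.1324 0.1332 [-2.6 -0.1  9.3] 21.23
0.1314 0.1321 [-1.9  0.5  9.1] 21.54
0.1304 0.1311 [-2.4 -0.3  9.4] 21.86
0.1294 0.1301 [-2.1 -0.3  9. ] 22.18
0.1284 0.1292 [-1.8 -0.3  9.8] 22.49
0.1274 0.1282 [-2.2  0.1  9.4] 22.81
0.1264 0.1271 [-2.6 -0.4  9.4] 23.12
0.1254 0.1262 [-2.7 -0.2 10. ] 23.44
0.1244 0.1251 [-2.8 -0.6  8.8] 23.76
0.1234 0.1241 [-2.4  0.9  9.2] 24.07
0.1224 0.1231 [-2.3  0.1  9.8] 24.39
0.1214 0.1221 [-2.3  0.1  9.7] 24.71
0.1204 0.1211 [-2.4  0.3  8.9] 25.02
0.1194 0.1202 [-2.5 -0.1  9.6] 25.34
0.1184 0.1191 [-2.5  0.6 10. ] 25.66
0.1174 0.1182 [-2.5 -0.1  9.5] 25.98
0.1164 0.1172 [-3.2  0.2  9.7] 26.29
0.1154 0.1161 [-2.7 -0.1  9.4] 26.61
0.1144 0.1151 [-2.5 -0.2  9.6] 26.93
0.1134 0.1142 [-2.4 -0.  10.3] 27.24
0.1129 0.1136 [-2.6  0.2  9.8] 27.52
0.1124 0.1132 [-3.  -0.1  9.9] 27.79
0.1119 0.1127 [-2.6  0.3  9.8] 28.07
0.1114 0.1122 [-2.5  0.3 10.3] 28.34
0.1109 0.1117 [-2.5 -0.2  9.8] 28.62
0.1104 0.1112 [-2.3  0.4 10. ] 28.89
0.1099 0.1106 [-2.3  0.6  9.9] 29.17
0.1094 0.1102 [-2.6  0.6  9.5] 29.44
0.1089 0.1097 [-2.7 -0.2  9.9] 29.72
0.1084 0.1092 [-2.9 -0.1 11. ] 29.99
0.1079 0.1091 [-3.9 -0.2 14.4] 30.27
stop?
```

Run:
```python
from h import *
b=np.load("b.npy"); xy=[.528,-.2088]; z=.1079
while True:
    z-=.00015; ctrl.movel([*xy,z],max_speed=.004); f=Fm(6)-b; print(round(z,5),f.round(1))
    if f[2]>17.3 or z<.1065: break
t=0
for _ in range(6): f=Fm(10)-b; print(f.round(1),get_state()["tcp_pos"].round(4)[2])
st()
```

```text
0.10775 [-4.  -0.  15.3]
0.1076 [-4.3 -0.1 17.1]
0.10745 [-5.4  0.1 18.1]
[-5.3  0.2 18. ] 0.1091
[-5.   0.  18.4] 0.1091
[-5.2  0.2 18.2] 0.1091
[-5.3  0.2 18.4] 0.1091
[-5.1  0.  18.2] 0.1091
[-5.1  0.1 18.3] 0.1091
t 31.67 tcp [ 0.5282 -0.2088  0.1091] F [-5.54 -0.92 17.94] w 0.0139 q7 -0.34
```

Run:
```python
from h import *
q=quat(np.radians(-3.5)); xy=[.5053,.1203]
ctrl.movel([.528,-.2088,.17],max_speed=.06); st("up")
ctrl.movep([*xy,.17],q); ctrl.pause(.2); st("over stand")
ctrl.movel([*xy,.133],max_speed=.05); ctrl.pause(.1); b=Fm(8); print(b)
z,f=down(xy,.133,.085,.004,.03,4,b)
if z<=.0855: down(xy,z,.0745,.001,.02,3.5,b)
st()
im,_=vision.grab_frame("scene"); cv2.imwrite("pics/ret.png",cv2.resize(im[210:330,260:380],(600,600),interpolation=2))
```

```text
up t 32.86 tcp [ 0.5278 -0.2088  0.1696] F [ 0.79 -0.23 -0.5 ] w 0.0141 q7 -0.27
over stand t 34.31 tcp [0.5057 0.1189 0.1698] F [-0.57 -0.05 -1.24] w 0.0142 q7 -0.88
[-0.22297408 -0.04257531 -1.20697184]
0.129 [0.5052 0.1202 0.1289] [ 0.5  0.2 -0. ] 35.67
0.125 [0.5052 0.1203 0.1248] [ 0.3 -0.4  0.5] 35.98
0.121 [0.5052 0.1203 0.1209] [ 0.3 -0.  -0.1] 36.29
0.117 [0.5052 0.1203 0.1168] [0.4 0.2 0.7] 36.6
0.113 [0.5052 0.1203 0.1129] [0.1 0.2 0. ] 36.91
0.109 [0.5052 0.1203 0.1088] [-0.   0.1  0.1] 37.22
0.105 [0.5052 0.1203 0.1048] [0.  0.5 0.4] 37.52
0.101 [0.5052 0.1203 0.1008] [-0.1 -0.4  0.8] 37.83
0.097 [0.5052 0.1203 0.0968] [ 0.  -0.2  0.9] 38.14
0.093 [0.5052 0.1203 0.0928] [0.7 0.1 0.4] 38.45
0.089 [0.5052 0.1203 0.0889] [0.6 0.2 0.7] 38.76
0.085 [0.5052 0.1203 0.0849] [ 0.3 -0.   0.9] 39.07
0.084 [0.5053 0.1203 0.084 ] [0.1 0.3 0.4] 39.34
0.083 [0.5053 0.1203 0.083 ] [0.5 0.1 0.3] 39.62
0.082 [0.5053 0.1203 0.082 ] [0.3 0.3 0.3] 39.89
0.081 [0.5053 0.1203 0.081 ] [0.3 0.  0.8] 40.17
0.08 [0.5052 0.1203 0.0799] [-0.   0.4  0.5] 40.44
0.079 [0.5053 0.1203 0.079 ] [0.2 0.  0.4] 40.72
0.078 [0.5053 0.1203 0.078 ] [-0.  -0.   0.4] 40.99
0.077 [0.5053 0.1203 0.077 ] [ 0.6 -0.5  0.1] 41.27
0.076 [0.5052 0.1203 0.0759] [ 0.4 -0.   0.3] 41.54
0.075 [0.5054 0.1203 0.0757] [-2.  -1.1  8.9] 41.82
t 41.82 tcp [0.5054 0.1203 0.0757] F [-2.39 -1.51  7.34] w 0.0139 q7 -1.02
```

Seated at the original height, so I'll release, back off and check.

Run:
```python
from h import *
xy=[.5053,.1203]
ctrl.movel([*xy,.0757],max_speed=.02)
ctrl.ungrasp(); ctrl.pause(.3); st("open")
ctrl.movel([*xy,.2],max_speed=.08)
ctrl.movep([.45,-.1,.3],quat(np.radians(-3.5))); ctrl.pause(.5); st("clear")
o=[]
for c in("scene","top"):
    im,_=vision.grab_frame(c); x,y=(270,220) if c=="scene" else (190,190)
    o.append(cv2.resize(im[y:y+100,x:x+100],(400,400),interpolation=2))
cv2.imwrite("pics/end.png",cv2.hconcat(o))
```

```text
open t 43.11 tcp [0.5053 0.1203 0.0757] F [-0.5   0.06 -0.3 ] w 0.0852 q7 -1.02
clear t 46.28 tcp [ 0.45   -0.0997  0.2999] F [-0.36 -0.36  0.08] w 0.0857 q7 -0.26
```

View pics/end.png

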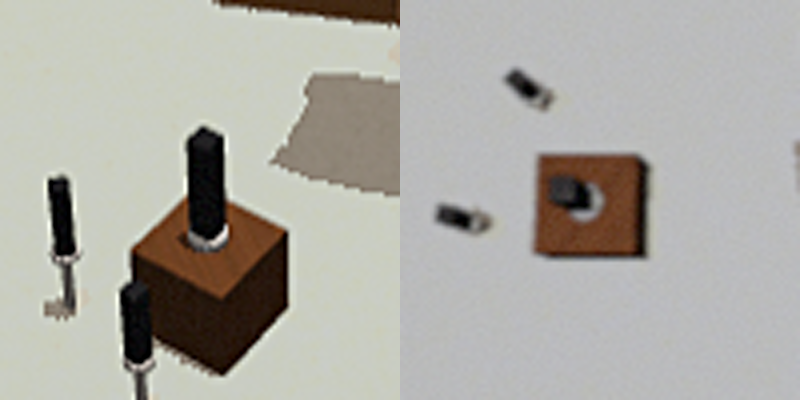

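The picture shows the punch upright and seated, with its collar on the stand at scene crop (207,237). The gripper is clear and both look-alikes are untouched.

```bash
python3 -c "
from h import *
print(ticket.close_job())"
```

```text
the job is handed in; nothing more can be done
None
```

The hinge pin was pushed down about 30 mm onto the anvil and held there at about 18 N for over half a second; the punch is back in its stand, upright and released, and the job is handed in (no verdict was shown).

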